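# Chuck the rotor head in the bench chuck

### The arm

A 6-joint arm with a two-finger parallel gripper is mounted at the origin on the work surface. World frame = base frame: x ahead of the robot, y to its left, z up, the work surface at z = 0. Lengths are in m, angles in rad, forces in N, time in s.
With the tool pointing down it reaches from about 0.275 to 0.875 m from the base axis. Payload 12.5 kg.
Tool frame: the origin (TCP) lies between the finger pads; the fingertips stand 11 mm ahead of it and the grasp point (between the pads) lies 8 mm behind it; z points along the fingers, y is the line along which they close (so a half turn about z gives the same grasp; the last joint's range is limited). The gripper opens to 85 mm and grips with 20 to 120 N. Pads are 22 mm wide; open, the fingers measure 114 mm over their backs; the gripper's body (76 mm by 85 mm) begins 54 mm behind the grasp point. The pads swing forward as they close: fully open they stand 13 mm farther back than shut.
Start: joints at [1.027, 0.351, 1.652, -0, 1.139, -0.085], TCP at [0.244, 0.493, 0.242] pointing down, gripper open.
Joint ranges: [-2.75, 2.75], [-0.79, 2.1], [0.01, 2.65], [-1.57, 4.71], [0.07, 3.14], [-2.87, 2.87]. Speed limits (rad/s): [2.22, 2.22, 2.79, 3.14, 3.14, 3.14].

### API

Orientations are given as a unit quaternion [w, x, y, z].
In Python, from station import ctrl gives the robot as it stands.
- The arm moves only by the tool servo_tool, never from a script. Its arguments are lists of equal length, an entry for each row: "travel": the shift along the tool's x, y, z in units of 30 mm (1.0 is 30 mm), a list of three; "rot": the turn, a rotation vector about the tool's x, y, z in units of 6 degrees (1.0 is 6 degrees), a list of three; "gripper": the opening, from 0 (shut) to 1 (fully open). A call has 1 to 5 rows; each row is the pose to reach, as a shift and turn from the pose commanded when the call began, along the tool's axes at that moment; what a row does not reach only later rows make up. A row lasts 1/12 s, in which the tool goes at most 41.7 mm and 7.16 degrees, less where a joint would pass 70% of its speed; a pose out of reach is approached as far as the arm can. A call with a gripper value outside its range is refused whole. The fingers move at their own pace and stop on an object; "force" is the grip in N (left out, the last holds). Time passes only in rows, so rows that repeat a pose let the fingers close. It gives the time, the measured TCP pose, the force, the opening and the grip force at its end, in the units of the state.
- ctrl.get_state(): the state, without advancing time (a new reading comes with each control period).
- ctrl.camera(name): name is "scene" or "top"; returns the picture (420x560x3 uint8, red, green, blue); there is no depth.
- ctrl.get_calibration(name): a dict with "mtx" (3x3 intrinsics, pixels), "k1" (the pictures are not rectified: a ray, as slopes to the right and down, at radius r is drawn at 1 + k1 r^2 times it, then the intrinsics apply), "xyz" and "orientation" of the camera in the world. Camera axes: x right, y down, z forward; pixel columns grow to the right and rows downward; lengths in m; the calibration is good to about 2 mm. A picture is of the moment at which its call begins. get_calibration takes no time and is no camera call.
- ctrl.hand_in(): hands the job in; it is judged then, once.
The state is a dict: "time_s": time; "joint_positions": joint angles; "joint_vel": joint speeds; "effort": joint torques, N m; "tcp_pos": TCP position; "eef_rot": TCP orientation; "wrist_force": force on the tool from outside, world axes, zero at the start; "moment": the same for the moment, N m; "finger_gap": finger opening in m; "grip_force": force on a finger pad.
Only numpy, scipy, OpenCV 4.12 (cv2) and the standard library are available. Lean on these libraries where they do the work, as an engineer would, in place of code of your own. Each camera call takes 0.05 s, during which the arm holds its last target. There are 200 camera calls.

### The job

Pull the drawer of the small bench cabinet out to its stop, take out the rotor head (the one with the plain thick slotted cylinder on top, not the propeller or the toothed disc) and lower it, without dropping it, shank down between the open jaws of the bench chuck until its foot rests on the chuck's floor, and let go. Then swing the lever of the chuck sleeve anticlockwise (seen from above) until the three jaws grip the shank firmly and the head stands upright and stays clamped when you let go of the lever. Finally push the drawer fully shut again, with the other two heads still standing in it, and leave everything else on the bench where it is.

Things in the scene. Friction and masses are not known exactly. Their poses are not given: they have to be found in the camera images.
- cabinet: Fixed ivory bench cabinet, 200 deep (x) x 240 wide (y) x 170 mm high, with one deep drawer. Origin: centre of its underside; its own -x is its front and the direction in which the drawer comes out. Its plain ivory front (12 mm thick, outer face 112 mm in front of the origin) belongs to the drawer. A 13 mm high notebook lies on its top at the back.
- drawer (a joint): How far the drawer is out (m): 0 shut (as at the start), 0.165 at its stop. Slides with about 2 N friction and stays where it is left. The front's top edge is 168 mm above the bench; its inner side and back walls are low (top 66 mm above the bench).
- drawer_block (a point): Top centre of the black block inside the drawer (60 x 195 mm, top 42 mm above the bench; 8 mm before the cabinet's origin when shut; moves with the drawer). Its three 20.5 mm square holes, 65 mm apart in a row across the drawer, hold the three heads upright, in any order, feet 12 mm above the bench. 80 mm or more is free before and behind the row.
- drawer_handle (a point): Middle of the drawer's steel bar handle, which moves with the drawer: level bar, 12 mm thick, 100 mm long across the front (along the cabinet's y), 145 mm above the bench, its axis 45 mm in front of the drawer front (39 mm free behind the bar). Can be pinched from above, fingers before and behind it, not opened wide.
- rotor_head: The loose part to chuck: steel rotor head, 142 mm long, about 0.3 kg. Origin: centre of its foot, z along it towards its top. From the foot: shank 18 mm diameter x 55 mm, collar 34 mm diameter x 12 mm, then a plain cylinder 28 mm diameter x 75 mm with small dark slots near the top (67 to 142 mm above the foot): grip it there.
- propeller_head: Loose head to leave in the drawer: the same shank and collar, thin stem and four pitched blades (50 mm across), 120 mm high. Origin: centre of its foot, z up.
- disc_head: Loose head to leave in the drawer: the same shank and collar, thin stem and a toothed disc 50 mm across, 114 mm high. Origin: centre of its foot, z up.
- chuck: Fixed bench chuck, axis upright, jaws upwards: grey flange 130 mm diameter, steel body 90 mm diameter, 56 mm high, with a bore 32 mm diameter. On top three jaws 120 degrees apart, 29 mm tall, their tops 85 mm above the bench. Origin: centre of its underside, z is the chuck's axis.
- chuck_seat (a point): Centre of the bore's floor, on the chuck's axis, 35 mm above the bench: the foot of the shank rests here, and the collar is then 5 mm above the jaws.
- jaw0: One of the three dark steel jaws. They slide radially together, driven by the sleeve: 5 mm inwards per radian. With the sleeve at 0 their faces stand 15 mm from the axis. (Origin on the chuck's axis, no use for aiming.)
- jaw1: Second jaw, see jaw0.
- jaw2: Third jaw, see jaw0.
- sleeve (a joint): Angle of knurled sleeve and lever (rad): 0 jaws open, growing anticlockwise seen from above; starts at 0 to 0.25. The jaws meet an 18 mm shank at about 1.2; empty it stops at 1.55. Friction 0.35 N m (3 to 6 N at the knob in motion). Once the jaws meet the shank push on with 8 to 12 N, to 1.35 or more, to clamp firmly: on release it springs back a little (not below 1.25) and stays clamped.
- lever_knob (a point): Top centre of the round upright grey plastic knob at the end of the sleeve's lever: 18 mm diameter, top 102 mm above the bench, free for grasping down to the lever bar (bar top 45 mm above the bench), 112 mm from the chuck's axis; moves with the sleeve. The lever points along the chuck's own x axis turned by -0.7 rad plus the sleeve angle.
- beaker: Glass beaker, 72 mm diameter, 90 mm high; bystander. Origin: centre of underside.
- wash_bottle: White plastic bottle with a cap, 64 mm diameter, 150 mm high; bystander. Origin: centre of underside.
- mouse: Black computer mouse 100 x 60 x 32 mm; bystander. Origin: centre of underside.
- tissue_box: Cardboard tissue box 120 x 220 x 80 mm; bystander. Origin: centre of underside.
- tube_rack: Clear rack with test tubes 70 x 220 mm, 118 mm high; bystander. Origin: centre of underside.
- pipette_box: Grey and white pipette-tip box 120 x 85 x 50 mm; bystander. Origin: centre of underside.
Not all that is in view belongs to the job. What is shaped like the chuck but orange is not meant.

How it is judged:
By the outcome, as a careful person would: the job done as asked, in the order asked, and still so for the second after the job is handed in, with the robot touching nothing.
It also fails if it takes over 70 s, if anything falls off the work surface, if the arm or the gripper's body presses on something with over 40 N, if the wrist force passes 120 N, or if a joint passes its speed limit or range.

## Working session

There is one attempt and no reset: what is moved stays moved. The work goes in short steps, Python scripts to look and compute and a tool call to move; the robot and the scene stay as the last step left them, time stands still between calls to the robot, and variables do not carry over. Pictures are saved under pics/ and viewed, at most 10 in all, crops included, and the job is handed in when it is done.

Besides the shell and the picture viewer there is one more tool, called after "Emit:" as name(argument=value, ...) on one line, values as JSON. servo_tool: Moves the arm, as the interface text tells. Its arguments: {"type":"object","properties":{"travel":{"type":"array"},"rot":{"type":"array"},"gripper":{"type":"array"},"force":{"type":"number"}},"required":["travel","rot","gripper"]}

```bash
ls; mkdir -p pics; python3 - <<'E'
from station import ctrl
import cv2,numpy as np
for n in("scene","top"):
    cv2.imwrite(f"pics/{n}0.png",ctrl.camera(n)[:,:,::-1]); print(n,ctrl.get_calibration(n))
print(ctrl.get_state())
E
```

```text
pics
scene {'mtx': array([[499.70443133,   0.        , 287.69179327],
       [  0.        , 499.70443133, 211.97416691],
       [  0.        ,   0.        ,   1.        ]]), 'k1': -0.01016937348297499, 'xyz': array([0.89046536, 0.34665873, 1.5779499 ]), 'orientation': array([-0.06088631,  0.37736447,  0.91238787, -0.14641478])}
top {'mtx': array([[476.73338921,   0.        , 286.53712327],
       [  0.        , 476.73338921, 212.82852666],
       [  0.        ,   0.        ,   1.        ]]), 'k1': -0.17206748311676295, 'xyz': array([0.21290937, 0.00835031, 1.57508737]), 'orientation': array([-0.07894673,  0.71440428, -0.69078746,  0.07878216])}
{'time_s': 0.1, 'joint_positions': array([ 1.02739576e+00,  3.51180426e-01,  1.65235120e+00, -1.70538833e-05,
        1.13908950e+00, -8.45619166e-02]), 'joint_vel': array([-0.00052846,  0.00038202, -0.00016511, -0.00020567,  0.00028121,
       -0.00019828]), 'effort': array([ 1.09665416e-03, -5.06832254e+01, -2.91869831e+01, -9.15398709e-05,
        2.68552401e-03, -1.60957882e-05]), 'tcp_pos': array([0.24341539, 0.49289028, 0.24181669]), 'eef_rot': array([-1.51456830e-04,  2.27408595e-01,  9.73799295e-01, -4.91488614e-04]), 'wrist_force': array([-0.05800958, -0.5025606 ,  0.02174873]), 'moment': array([ 0.02147116, -0.04754321,  0.01334164]), 'grip_force': 0.0, 'finger_gap': 0.08547712166266411}
```

View pics/scene0.png

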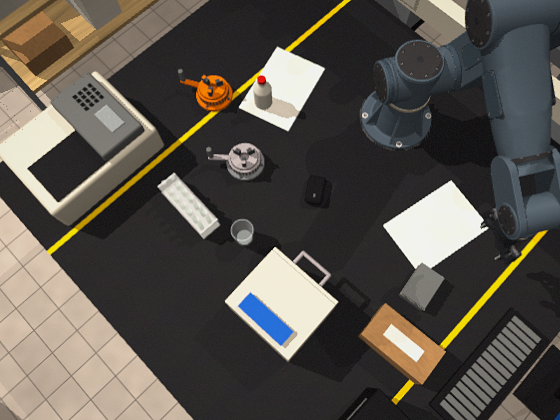

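View pics/top0.png

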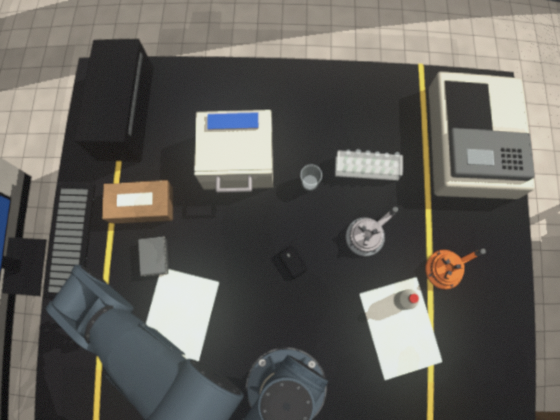

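The grey chuck sits at about scene (243,160) and top (366,236), with its knob at scene (210,152) and top (395,209). The orange chuck is a decoy, at scene (213,92) and top (446,269). The drawer handle is at scene (313,267) and top (235,184). One close crop sheet to check these.

```bash
cat > h.py <<'E'
import cv2,numpy as np
from station import ctrl
from scipy.spatial.transform import Rotation as R
C={n:ctrl.get_calibration(n) for n in("scene","top")}
def rot(q): return R.from_quat(np.r_[q[1:],q[0]])
def ray(n,p):
    c=C[n];K=c["mtx"]
    # model is d*(1+k1 r^2): r is undistorted radius
    x=cv2.undistortPoints(np.array([[p]],float),K,np.array([c["k1"],0,0,0.]))[0,0]
    d=rot(c["orientation"]).apply([x[0],x[1],1.]); return c["xyz"],d/np.linalg.norm(d)
def plane(n,p,z):
    o,d=ray(n,p); return o+d*(z-o[2])/d[2]
def tri(ps,pt):
    A=[];B=[]
    for n,p in(("scene",ps),("top",pt)):
        o,d=ray(n,p);P=np.eye(3)-np.outer(d,d);A.append(P);B.append(P@o)
    x=np.linalg.lstsq(np.vstack(A),np.hstack(B),rcond=None)[0]
    return x,[round(float(np.linalg.norm(a@x-b))*1000,1) for a,b in zip(A,B)]
def proj(n,X):
    c=C[n];q=rot(c["orientation"]).inv().apply(np.array(X)-c["xyz"]);x=q[:2]/q[2]
    x=x*(1+c["k1"]*(x@x));return c["mtx"][:2,:2]@x+c["mtx"][:2,2]
def snap(n,f=None):
    i=ctrl.camera(n)[:,:,::-1].copy()
    if f: cv2.imwrite("pics/"+f,i)
    return i
def crop(i,x,y,w,h,s): # grid ticks every 10 px
    c=cv2.resize(i[y:y+h,x:x+w],None,fx=s,fy=s,interpolation=cv2.INTER_CUBIC)
    for u in range(-(-x//10)*10,x+w,10):
        cv2.line(c,((u-x)*s,0),((u-x)*s,6),(0,255,0),1); cv2.putText(c,str(u),((u-x)*s,16),0,.33,(0,255,0),1)
    for v in range(-(-y//10)*10,y+h,10):
        cv2.line(c,(0,(v-y)*s),(6,(v-y)*s),(0,255,0),1); cv2.putText(c,str(v),(8,(v-y)*s+4),0,.33,(0,255,0),1)
    return c
E
python3 - <<'E'
from h import *
s=cv2.imread("pics/scene0.png");t=cv2.imread("pics/top0.png")
a=np.hstack([crop(s,200,130,80,60,5),crop(t,335,195,80,60,5)])
b=np.hstack([crop(s,280,240,80,60,5),crop(t,190,150,80,60,5)])
cv2.imwrite("pics/c1.png",np.vstack([a,b]))
E
```

```text
(no output)
```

View pics/c1.png

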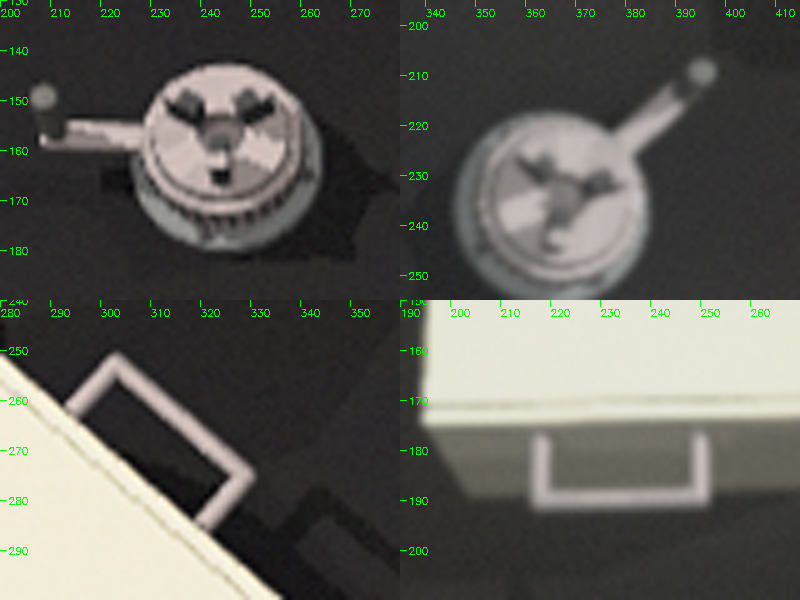

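Top row: the grey chuck, with its knob at scene (208,149.5) and top (394,209) and its bore at scene (244,156) and top (366,233). Bottom row: the handle bar runs from scene (302,252) to (328,275) and from top (217,189) to (250,189). Now measuring by triangulation and masks.

```bash
python3 - <<'E'
from h import *
np.set_printoptions(precision=4,suppress=True)
s=cv2.imread("pics/scene0.png");t=cv2.imread("pics/top0.png")
def comp(i,box,lo,seed,f=8):
    x,y,w,h=box;g=cv2.resize(cv2.cvtColor(i,6)[y:y+h,x:x+w],None,fx=f,fy=f,interpolation=cv2.INTER_CUBIC)
    m=(g>lo).astype(np.uint8);n,l,st,ce=cv2.connectedComponentsWithStats(m)
    k=l[int((seed[1]-y)*f),int((seed[0]-x)*f)]
    c=max(cv2.findContours((l==k).astype(np.uint8),0,1)[0],key=cv2.contourArea)
    return c[:,0]/f+[x,y]-.5+.5/f
for lo in(75,90):
  ks=comp(s,(200,142,14,11),lo,(208,149.5)); kt=comp(t,(386,202,14,12),lo,(394,209))
  a=cv2.minEnclosingCircle(ks.astype(np.float32));b=cv2.minEnclosingCircle(kt.astype(np.float32))
  print("knob",a,b,tri(a[0],b[0]))
for lo in(75,100):
  hs=comp(s,(280,240,60,60),lo,(315,264)).astype(np.float32); ht=comp(t,(205,176,55,20),lo,(235,188.5)).astype(np.float32)
  print("hs right",hs[hs[:,0].argmax()],"top",hs[hs[:,1].argmin()],"ht x",ht[:,0].min(),ht[:,0].max(),"bot",ht[:,1].max())
E1=tri((303,250.5),(217.5,188.5));print(E1)
print(tri((302.2,252),(217.5,188.5)),tri((328,275),(250.5,188.5)))
print("bore",tri((243.8,156),(366,233)))
for n,p in(("scene",(244,156.3)),("top",(366.5,233.0))):print(plane(n,p,.056))
print("knob plane",plane("scene",(208,149.3),.102),plane("top",(393.8,209),.102))
E
```

```text
knob ((208.16494750976562, 148.9871063232422), 2.7040908336639404) ((394.9950866699219, 209.0263671875), 3.0869998931884766) (array([ 0.5746, -0.3355,  0.0928]), [0.6, 0.6])
knob ((208.16000366210938, 149.02999877929688), 2.474578380584717) ((395.0163269042969, 208.91888427734375), 2.649235725402832) (array([ 0.5748, -0.3354,  0.0931]), [0.5, 0.5])
hs right [335.9375 299.4375] top [302.6875 249.9375] ht x 204.5625 259.4375 bot 192.0625
hs right [335.8125 299.4375] top [279.5625 250.3125] ht x 204.5625 259.4375 bot 191.4375
(array([0.6048, 0.1807, 0.2445]), [43.2, 43.2])
(array([0.6074, 0.1814, 0.2366]), [43.8, 43.8]) (array([0.613 , 0.1804, 0.0829]), [48.9, 48.9])
bore (array([ 0.5001, -0.2474,  0.0583]), [1.8, 1.8])
[ 0.5004 -0.2488  0.056 ]
[ 0.4997 -0.2479  0.056 ]
knob plane [ 0.5779 -0.3314  0.102 ] [ 0.572  -0.3289  0.102 ]
```

```bash
python3 - <<'E'
from h import *
np.set_printoptions(precision=4,suppress=True)
s=cv2.imread("pics/scene0.png");t=cv2.imread("pics/top0.png")
a=tri((302.2,251.7),(250.3,188.4));b=tri((328,274.5),(217.5,188.4));print("handle",a,b,np.linalg.norm(a[0]-b[0]))
for z in (.145,):
  for n,p,q in(("scene",(302.2,251.7),(328,274.5)),("top",(250.3,188.4),(217.5,188.4))):
    A,B=plane(n,p,z),plane(n,q,z);print(n,(A+B)/2,np.linalg.norm(A-B),np.arctan2(*(B-A)[[0,1]]))
for n,p in(("scene",(208.2,149)),("top",(395,209))):print("knob",plane(n,p,.102))
# cabinet top: ivory mask, min area rect in top view at z .168-.17
for n,i in(("scene",s),("top",t)):
  h=cv2.cvtColor(i,40);m=((h[...,2]>190)).astype(np.uint8)
  k=cv2.connectedComponentsWithStats(m);l=k[1][(300,250)[::1] if n=="scene" else (155,235)];
  c=max(cv2.findContours((k[1]==l).astype(np.uint8),0,2)[0],key=cv2.contourArea)
  P=cv2.approxPolyDP(c,4,True)[:,0];print(n,[(tuple(map(int,p)),plane(n,p,.17)[:2].round(4)) for p in P])
E
```

```text
handle (array([0.6126, 0.1298, 0.1434]), [0.1, 0.1]) (array([0.6084, 0.2314, 0.1474]), [0.6, 0.6]) 0.10170182137146713
scene [0.6105 0.1804 0.145 ] 0.10057280548364103 -0.045695115211169736
top [0.6105 0.1809 0.145 ] 0.10273774498178645 -0.03216302521291932
knob [ 0.5767 -0.3317  0.102 ]
knob [ 0.5721 -0.3328  0.102 ]
scene [((274, 247), array([0.6656, 0.0663])), ((225, 301), array([0.872 , 0.0806])), ((288, 359), array([0.8573, 0.3159])), ((337, 301), array([0.6497, 0.3023]))]
top [((269, 110), array([0.8683, 0.0815])), ((197, 113), array([0.8518, 0.313 ])), ((195, 173), array([0.6493, 0.3021])), ((270, 172), array([0.6597, 0.0694]))]
```

The handle triangulates to z = 0.145 and 100 mm long, as the text says, with its centre at (0.6105, 0.1806). Cabinet yaw is about 0.06, and the chuck axis is at (0.500, -0.248). Lookalikes: the orange chuck at scene (213,92) is rejected, and the grey chuck at (243,160) is chosen. The heads can only be seen once the drawer is open. Moving above the handle with tool y along the cabinet's x.

Emit:
servo_tool(travel=[[-1.2,-0.3,0],[-2.4,-0.6,0],[-3.6,-0.9,0],[-4.8,-1.2,0],[-6.0,-1.5,0]], rot=[[0,0,0],[0,0,0],[0,0,0],[0,0,0],[0,0,0]], gripper=[0.47,0.47,0.47,0.47,0.47], force=60)

```text
time_s: 0.52
tcp_pos: [0.3859, 0.3717, 0.2421]
eef_rot: [-0.0, 0.227, 0.974, -0.0]
wrist_force: [0.7, 0.8, 0.1]
finger_gap: 0.0399
grip_force: 0.0
```

Emit:
servo_tool(travel=[[-1.2,-0.3,0],[-2.4,-0.6,0],[-3.6,-0.9,0],[-4.8,-1.2,0],[-6.0,-1.5,0]], rot=[[0,0,0],[0,0,0],[0,0,0],[0,0,0],[0,0,0]], gripper=[0.47,0.47,0.47,0.47,0.47])

```text
time_s: 0.93
tcp_pos: [0.5275, 0.2514, 0.242]
eef_rot: [-0.0, 0.227, 0.974, -0.0]
wrist_force: [-0.2, 1.1, -0.5]
finger_gap: 0.0404
grip_force: 0.0
```

Emit:
servo_tool(travel=[[-1.2,-0.3,0],[-2.4,-0.6,0],[-3.6,-0.9,0],[-3.6,-0.9,0],[-3.6,-0.9,0]], rot=[[0,0,0],[0,0,0],[0,0,0],[0,0,1],[0,0,2]], gripper=[0.47,0.47,0.47,0.47,0.47])

```text
time_s: 1.35
tcp_pos: [0.6123, 0.1792, 0.2413]
eef_rot: [-0.0, 0.331, 0.944, -0.0]
wrist_force: [0.2, 0.3, -1.1]
finger_gap: 0.04
grip_force: 0.0
```

Emit:
servo_tool(travel=[[0,0,0],[0,0,0],[0,0,0],[0,0,0],[0,0,0]], rot=[[0,0,1],[0,0,2],[0,0,3],[0,0,4],[0,0,5]], gripper=[0.47,0.47,0.47,0.47,0.47])

```text
time_s: 1.77
tcp_pos: [0.6111, 0.1809, 0.2418]
eef_rot: [-0.0, 0.563, 0.826, -0.0]
wrist_force: [-0.0, 0.0, 0.9]
finger_gap: 0.0399
grip_force: 0.0
```

Emit:
servo_tool(travel=[[0,0,0],[0,0,0],[0,0,0],[0,0,0],[0,0,0]], rot=[[0,0,1],[0,0,2],[0,0,3],[0,0,3],[0,0,3]], gripper=[0.47,0.47,0.47,0.47,0.47])

```text
time_s: 2.18
tcp_pos: [0.6112, 0.1809, 0.242]
eef_rot: [-0.0, 0.683, 0.731, -0.0]
wrist_force: [-0.3, -0.5, 0.5]
finger_gap: 0.0403
grip_force: 0.0
```

Emit:
servo_tool(travel=[[0,0,1],[0,0,2],[0,0,3],[0,0,3.5],[0,0,3.5]], rot=[[0,0,0],[0,0,0],[0,0,0],[0,0,0],[0,0,0]], gripper=[0.47,0.47,0.47,0.47,0.47])

```text
time_s: 2.6
tcp_pos: [0.6104, 0.1807, 0.1351]
eef_rot: [-0.001, 0.682, 0.731, -0.001]
wrist_force: [0.0, 0.2, 0.2]
finger_gap: 0.0398
grip_force: 0.0
```

Emit:
servo_tool(travel=[[0,0,0],[0,0,0],[0,0,0],[0,0,0],[0,0,0]], rot=[[0,0,0],[0,0,0],[0,0,0],[0,0,0],[0,0,0]], gripper=[0,0,0,0,0], force=50)

```text
time_s: 3.02
tcp_pos: [0.6091, 0.1808, 0.1373]
eef_rot: [-0.002, 0.683, 0.73, -0.002]
wrist_force: [-12.3, -1.2, 8.1]
finger_gap: 0.0103
grip_force: 48.9
```

Emit:
servo_tool(travel=[[0,-0.4,0],[0,-0.9,0],[0,-1.5,0],[0,-2.1,0],[0,-2.7,0]], rot=[[0,0,0],[0,0,0],[0,0,0],[0,0,0],[0,0,0]], gripper=[0,0,0,0,0])

```text
time_s: 3.43
tcp_pos: [0.53, 0.1762, 0.1373]
eef_rot: [0.0, 0.683, 0.73, 0.001]
wrist_force: [1.7, 5.9, -4.4]
finger_gap: 0.0104
grip_force: 49.8
```

Emit:
servo_tool(travel=[[0,-0.6,0],[0,-1.2,0],[0,-1.8,0],[0,-2.3,0],[0,-2.6,0]], rot=[[0,0,0],[0,0,0],[0,0,0],[0,0,0],[0,0,0]], gripper=[0,0,0,0,0])

```text
time_s: 3.85
tcp_pos: [0.4513, 0.1716, 0.1373]
eef_rot: [-0.001, 0.683, 0.73, 0.001]
wrist_force: [1.3, 10.9, -9.0]
finger_gap: 0.0102
grip_force: 49.4
```

Emit:
servo_tool(travel=[[0,-0.1,0],[0,-0.2,0],[0,-0.2,0]], rot=[[0,0,0],[0,0,0],[0,0,0]], gripper=[0,0,0])

```text
time_s: 4.1
tcp_pos: [0.4459, 0.1713, 0.1373]
eef_rot: [-0.001, 0.683, 0.73, 0.001]
wrist_force: [-3.3, 9.9, -4.2]
finger_gap: 0.0102
grip_force: 49.9
```

```bash
python3 - <<'E'
from h import *
s=snap("scene","s1.png");t=snap("top","t1.png")
cv2.imwrite("pics/c2.png",np.hstack([crop(s,250,190,100,130,4),crop(t,180,110,100,130,4)]))
E
```

```text
(no output)
```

View pics/c2.png

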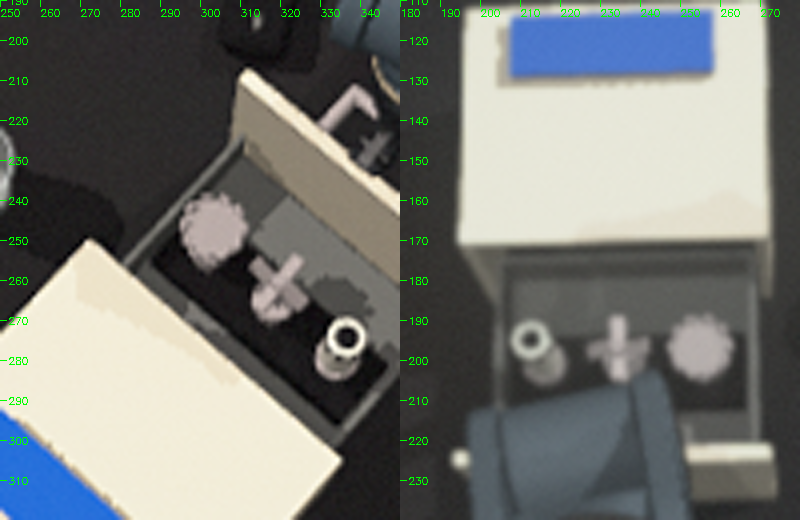

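The rotor head is the plain cylinder with the ring top, at scene (336.5,274) and top (212.5,195). The propeller is at scene (319,262) and the toothed disc at scene (303,248). Next, press out to the stop, then measure the rotor.

Emit:
servo_tool(travel=[[0,-0.1,0],[0,-0.2,0],[0,-0.2,0]], rot=[[0,0,0],[0,0,0],[0,0,0]], gripper=[0,0,0])

```text
time_s: 4.45
tcp_pos: [0.4442, 0.1712, 0.1375]
eef_rot: [0.002, 0.683, 0.73, 0.005]
wrist_force: [22.7, 11.5, -27.5]
finger_gap: 0.0102
grip_force: 49.1
```

```bash
python3 - <<'E'
from h import *
np.set_printoptions(precision=4,suppress=True)
print(ctrl.get_state()["wrist_force"],ctrl.get_state()["tcp_pos"])
s=snap("scene","s2.png");t=snap("top","t2.png")
def ring(i,x,y,w,h,f=8,lo=120):
    g=cv2.resize(cv2.cvtColor(i,6)[y:y+h,x:x+w],None,fx=f,fy=f,interpolation=cv2.INTER_CUBIC)
    r=cv2.HoughCircles(g,cv2.HOUGH_GRADIENT,1,50,param1=150,param2=15,minRadius=int(3.2*f),maxRadius=int(6.5*f))
    # dark hole centroid inside
    c,hier=cv2.findContours((g>170).astype(np.uint8),cv2.RETR_CCOMP,1)
    holes=[(cv2.contourArea(k),(cv2.moments(k)["m10"]/cv2.moments(k)["m00"]/f+x-.5,cv2.moments(k)["m01"]/cv2.moments(k)["m00"]/f+y-.5)) for k,hh in zip(c,hier[0]) if hh[3]>=0 and cv2.contourArea(k)>100]
    return (r[0,:3]/f+[x-.5,y-.5,0] if r is not None else None),holes
a=ring(s,325,264,22,20);b=ring(t,203,187,18,16);print(a,b)
for p,q in(((336.2,273.8),(212.2,194.8)),):
  print(tri(p,q),plane("scene",p,.154),plane("top",q,.154))
E
```

```text
[ 22.6632  11.5271 -27.4657] [0.4442 0.1712 0.1375]
(array([[336.9375, 272.1875,   4.7125]]), [(1900.5, (337.26120319214243, 272.40116635972987))]) (None, [(1661.0, (212.00479129038732, 194.80241571342566))])
(array([0.5888, 0.2469, 0.1425]), [1.2, 1.2]) [0.5918 0.2466 0.154 ] [0.5853 0.246  0.154 ]
```

```bash
python3 - <<'E'
from h import *
np.set_printoptions(precision=4,suppress=True)
p,q=(337.2,272.4),(212.0,194.8)
print(tri(p,q),plane("scene",p,.154),plane("top",q,.154))
E
```

```text
(array([0.5861, 0.2463, 0.1521]), [0.7, 0.7]) [0.5868 0.2459 0.154 ] [0.5853 0.2466 0.154 ]
```

Emit:
servo_tool(travel=[[0,0.1,0],[0,0.1,0],[0,0.1,0]], rot=[[0,0,0],[0,0,0],[0,0,0]], gripper=[0.1,0.47,0.47])

```text
time_s: 4.8
tcp_pos: [0.4438, 0.1701, 0.1375]
eef_rot: [0.0, 0.683, 0.73, 0.0]
wrist_force: [-0.6, -0.3, 0.2]
finger_gap: 0.0329
grip_force: 0.0
```

Emit:
servo_tool(travel=[[0,0,-1.2],[0,0,-2.4],[0,0,-3.4],[0,0,-4.4],[0,0,-4.4]], rot=[[0,0,0],[0,0,0],[0,0,0],[0,0,0],[0,0,0]], gripper=[0.47,0.47,0.47,0.47,0.47])

```text
time_s: 5.22
tcp_pos: [0.4455, 0.1705, 0.275]
eef_rot: [0.002, 0.683, 0.73, 0.004]
wrist_force: [0.6, 0.1, 0.5]
finger_gap: 0.0401
grip_force: 0.0
```

Emit:
servo_tool(travel=[[0.4,1.0,0],[0.9,2.0,0],[1.4,3.0,0],[1.8,4.0,0],[2.2,4.85,0]], rot=[[0,0,0],[0,0,0],[0,0,0],[0,0,0],[0,0,0]], gripper=[0.75,0.75,0.75,0.75,0.75])

```text
time_s: 5.63
tcp_pos: [0.586, 0.2459, 0.2688]
eef_rot: [0.0, 0.684, 0.73, -0.0]
wrist_force: [-0.5, 0.4, -0.4]
finger_gap: 0.0639
grip_force: 0.0
```

Emit:
servo_tool(travel=[[0,0,0.5],[0,0,1],[0,0,1.5],[0,0,2],[0,0,2]], rot=[[0,0,0],[0,0,0],[0,0,0],[0,0,0],[0,0,0]], gripper=[0.75,0.75,0.75,0.75,0.75])

```text
time_s: 6.05
tcp_pos: [0.5832, 0.2448, 0.206]
eef_rot: [-0.001, 0.684, 0.73, -0.002]
wrist_force: [0.1, 1.0, -0.2]
finger_gap: 0.0642
grip_force: 0.0
```

Emit:
servo_tool(travel=[[0.04,0.1,0.8],[0.04,0.1,1.6],[0.04,0.1,2.4],[0.04,0.1,2.95],[0.04,0.1,2.95]], rot=[[0,0,0],[0,0,0],[0,0,0],[0,0,0],[0,0,0]], gripper=[0.75,0.75,0.75,0.75,0.75])

```text
time_s: 6.47
tcp_pos: [0.5861, 0.2461, 0.118]
eef_rot: [-0.001, 0.684, 0.73, -0.002]
wrist_force: [-0.1, 1.4, 0.0]
finger_gap: 0.064
grip_force: 0.0
```

Emit:
servo_tool(travel=[[0,0,0],[0,0,0],[0,0,0],[0,0,0],[0,0,0]], rot=[[0,0,0],[0,0,0],[0,0,0],[0,0,0],[0,0,0]], gripper=[0.2,0.2,0.2,0.2,0.2], force=60)

```text
time_s: 6.88
tcp_pos: [0.5884, 0.247, 0.1228]
eef_rot: [0.001, 0.684, 0.73, 0.001]
wrist_force: [-0.6, 0.2, 7.8]
finger_gap: 0.0267
grip_force: 58.6
```

Emit:
servo_tool(travel=[[0,0,0],[0,0,0],[0,0,-0.1],[0,0,-0.2],[0,0,-0.3]], rot=[[0,0,0],[0,0,0],[0,0,0],[0,0,0],[0,0,0]], gripper=[0.2,0.2,0.2,0.2,0.2])

```text
time_s: 7.3
tcp_pos: [0.5877, 0.2467, 0.1302]
eef_rot: [0.0, 0.684, 0.73, 0.0]
wrist_force: [2.5, 0.2, -3.8]
finger_gap: 0.027
grip_force: 59.2
```

Emit:
servo_tool(travel=[[0,0,-0.5],[0,0,-1.2],[0,0,-2.0],[0,0,-2.8],[0,0,-3.4]], rot=[[0,0,0],[0,0,0],[0,0,0],[0,0,0],[0,0,0]], gripper=[0.2,0.2,0.2,0.2,0.2], force=70)

```text
time_s: 7.72
tcp_pos: [0.5875, 0.2468, 0.2339]
eef_rot: [0.0, 0.684, 0.73, 0.0]
wrist_force: [0.1, -0.3, -2.1]
finger_gap: 0.026
grip_force: 69.9
```

Emit:
servo_tool(travel=[[0,0,-0.7],[0,0,-1.4],[0,0,-2.1],[0,0,-2.6],[0,0,-2.6]], rot=[[0,0,0],[0,0,0],[0,0,0],[0,0,0],[0,0,0]], gripper=[0.2,0.2,0.2,0.2,0.2])

```text
time_s: 8.13
tcp_pos: [0.5881, 0.247, 0.3134]
eef_rot: [0.001, 0.684, 0.73, 0.002]
wrist_force: [-0.0, -0.2, -2.6]
finger_gap: 0.0264
grip_force: 70.0
```

Emit:
servo_tool(travel=[[-0.4,-0.1,0],[-1.0,-0.25,0],[-2.0,-0.5,0],[-3.0,-0.75,0],[-4.0,-1.0,0]], rot=[[0,0,0],[0,0,0],[0,0,0],[0,0,0],[0,0,0]], gripper=[0.2,0.2,0.2,0.2,0.2])

```text
time_s: 8.55
tcp_pos: [0.564, 0.1233, 0.308]
eef_rot: [-0.001, 0.684, 0.73, -0.001]
wrist_force: [1.1, -0.4, -2.5]
finger_gap: 0.0264
grip_force: 69.9
```

Emit:
servo_tool(travel=[[-1.0,-0.25,0],[-2.0,-0.5,0],[-3.0,-0.75,0],[-4.0,-1.0,0],[-5.0,-1.25,0]], rot=[[0,0,0],[0,0,0],[0,0,0],[0,0,0],[0,0,0]], gripper=[0.2,0.2,0.2,0.2,0.2])

```text
time_s: 8.97
tcp_pos: [0.5361, -0.0288, 0.3083]
eef_rot: [-0.001, 0.684, 0.73, -0.001]
wrist_force: [0.2, -0.5, -1.9]
finger_gap: 0.0265
grip_force: 69.9
```

Emit:
servo_tool(travel=[[-1.0,-0.25,0],[-2.0,-0.5,0],[-3.0,-0.75,0],[-4.0,-1.0,0],[-5.0,-1.25,0]], rot=[[0,0,0],[0,0,0],[0,0,0],[0,0,0],[0,0,0]], gripper=[0.2,0.2,0.2,0.2,0.2])

```text
time_s: 9.38
tcp_pos: [0.5083, -0.1807, 0.3083]
eef_rot: [-0.001, 0.684, 0.73, -0.0]
wrist_force: [-0.1, -0.3, -2.3]
finger_gap: 0.0264
grip_force: 69.9
```

Emit:
servo_tool(travel=[[-1.0,-0.25,0],[-1.7,-0.4,0],[-2.2,-0.5,0],[-2.25,-0.5,0],[-2.25,-0.5,0]], rot=[[0,0,0],[0,0,0],[0,0,0],[0,0,0],[0,0,0]], gripper=[0.2,0.2,0.2,0.2,0.2])

```text
time_s: 9.8
tcp_pos: [0.4983, -0.248, 0.3084]
eef_rot: [-0.001, 0.684, 0.729, -0.0]
wrist_force: [-0.6, 0.6, -2.8]
finger_gap: 0.0263
grip_force: 69.9
```

```bash
python3 - <<'E'
from h import *
s=snap("scene","s3.png");t=snap("top","t3.png")
print({k:np.round(ctrl.get_state()[k],4) for k in("tcp_pos","wrist_force","finger_gap")})
cv2.imwrite("pics/c3.png",np.hstack([crop(s,195,85,100,130,4),crop(t,320,170,100,130,4)]))
E
```

```text
{'tcp_pos': array([ 0.4989, -0.2468,  0.309 ]), 'wrist_force': array([ 0.2708,  1.0176, -2.2257]), 'finger_gap': np.float64(0.0267)}
```

View pics/c3.png

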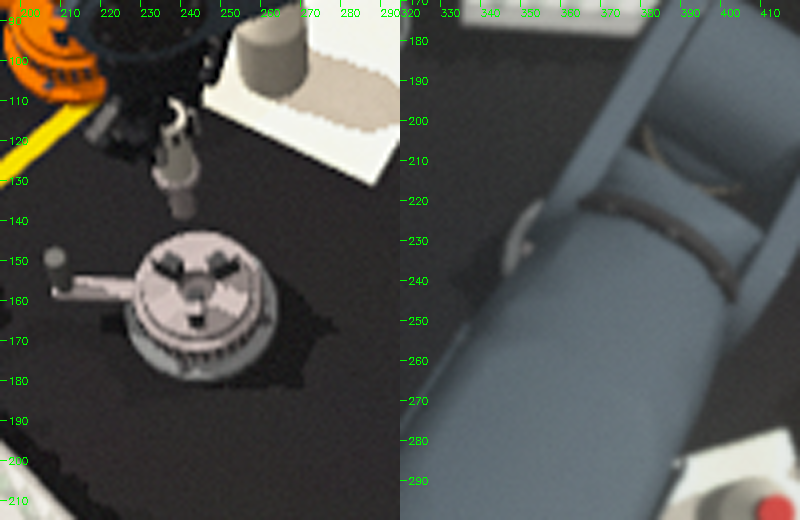

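```bash
python3 - <<'E'
from h import *
np.set_printoptions(precision=4,suppress=True)
x,y=.4989,-.2468
for f in(.192,.196,.198,.200): print(f,"foot",proj("scene",(x,y,f)),"collar bottom",proj("scene",(x,y,f+.055)),"top",proj("scene",(x,y,f+.142)))
print("bodytop pred",proj("scene",(.5,-.248,.056)),proj("scene",(.5,-.248,.085)))
s=cv2.imread("pics/s3.png");g=cv2.cvtColor(s,6)
for r in range(130,142): print(r,g[r,232:250])
t=cv2.imread("pics/top0.png");
# flange+body ellipse checks: bright body disc
for n,i,x0,y0,w,h in(("scene",s,225,138,40,50),("top",t,342,212,48,50)):
    f=6;G=cv2.resize(cv2.cvtColor(i,6)[y0:y0+h,x0:x0+w],None,fx=f,fy=f,interpolation=2)
    m=cv2.morphologyEx((G>(75)).astype(np.uint8),2,np.ones((31,31)))
    c=max(cv2.findContours(m,0,1)[0],key=cv2.contourArea)[:,0]/f+[x0-.5,y0-.5]
    W=np.array([plane(n,p,.025)[:2] for p in c],np.float32);print(n,cv2.minEnclosingCircle(W),len(c))
E
```

```text
0.192 foot [241.1557 137.8491] collar bottom [239.5296 129.4368] top [236.7108 114.8515]
0.196 foot [241.0412 137.2567] collar bottom [239.4069 128.8019] top [236.5732 114.1395]
0.198 foot [240.9837 136.9593] collar bottom [239.3453 128.4832] top [236.5041 113.7821]
0.2 foot [240.9261 136.6612] collar bottom [239.2836 128.1637] top [236.4349 113.4237]
bodytop pred [244.2519 156.3671] [243.5268 152.659 ]
130 [ 39  35 127 162 166 124 123 113 111 123 117  84  58  40  39  37  40  41]
131 [ 40  38  80 130 147 120 129 117 102 104  87  64  46  43  44  42  40  40]
132 [40 39 43 72 72 93 95 94 78 72 63 44 41 42 40 40 42 41]
133 [40 41 38 42 58 70 82 78 78 73 64 46 38 42 40 39 38 40]
134 [43 39 39 40 37 69 87 83 76 77 74 55 42 41 38 43 41 37]
135 [43 41 40 39 39 76 91 85 79 73 73 57 46 37 40 41 42 43]
136 [41 42 41 42 40 63 92 86 79 74 73 58 44 39 42 40 42 40]
137 [41 37 40 41 40 35 93 89 80 78 71 63 45 38 40 42 41 43]
138 [40 40 40 43 38 37 86 87 83 78 71 59 42 41 39 40 42 40]
139 [41 42 39 41 41 39 55 67 67 66 56 42 42 44 40 41 44 39]
140 [40 43 41 44 40 40 39 39 44 46 37 39 39 42 40 42 42 40]
141 [40 41 38 40 41 40 44 41 38 40 37 39 40 35 37 37 38 40]
scene ((0.49503496289253235, -0.26329612731933594), 0.06379898637533188) 777
top ((0.5137394666671753, -0.26687294244766235), 0.09224090725183487) 881
```

The head hangs upright with its foot at scene (240.5,137), about z 0.197. The bore at scene (244.4,156.3) matches the measured chuck axis. Lowering with a small 1.5 mm correction.

Emit:
servo_tool(travel=[[0.03,0.05,0.8],[0.03,0.05,1.6],[0.03,0.05,2.4],[0.03,0.05,3.0],[0.03,0.05,3.4]], rot=[[0,0,0],[0,0,0],[0,0,0],[0,0,0],[0,0,0]], gripper=[0.2,0.2,0.2,0.2,0.2])

```text
time_s: 10.32
tcp_pos: [0.5001, -0.2449, 0.2056]
eef_rot: [-0.001, 0.683, 0.73, -0.0]
wrist_force: [-0.4, 0.0, -2.7]
finger_gap: 0.0265
grip_force: 70.0
```

Emit:
servo_tool(travel=[[0,0,0.2],[0,0,0.4],[0,0,0.6],[0,0,0.8],[0,0,1.0]], rot=[[0,0,0],[0,0,0],[0,0,0],[0,0,0],[0,0,0]], gripper=[0.2,0.2,0.2,0.2,0.2])

```text
time_s: 10.73
tcp_pos: [0.501, -0.2465, 0.1778]
eef_rot: [0.0, 0.684, 0.73, 0.0]
wrist_force: [0.3, -0.0, -3.5]
finger_gap: 0.0266
grip_force: 70.0
```

Emit:
servo_tool(travel=[[0,0,0.15],[0,0,0.3],[0,0,0.45],[0,0,0.6],[0,0,0.6]], rot=[[0,0,0],[0,0,0],[0,0,0],[0,0,0],[0,0,0]], gripper=[0.2,0.2,0.2,0.2,0.2])

```text
time_s: 11.15
tcp_pos: [0.5005, -0.2463, 0.1589]
eef_rot: [-0.001, 0.684, 0.73, -0.0]
wrist_force: [-0.5, 0.4, -2.7]
finger_gap: 0.0265
grip_force: 70.0
```

Emit:
servo_tool(travel=[[0,0,0.08],[0,0,0.16],[0,0,0.24],[0,0,0.3],[0,0,0.33]], rot=[[0,0,0],[0,0,0],[0,0,0],[0,0,0],[0,0,0]], gripper=[0.2,0.2,0.2,0.2,0.2])

```text
time_s: 11.57
tcp_pos: [0.5007, -0.2465, 0.1496]
eef_rot: [-0.0, 0.684, 0.73, -0.0]
wrist_force: [-0.5, -1.1, -2.8]
finger_gap: 0.0265
grip_force: 70.0
```

Emit:
servo_tool(travel=[[0,0,0.03],[0,0,0.06],[0,0,0.06]], rot=[[0,0,0],[0,0,0],[0,0,0]], gripper=[0.2,0.2,0.2])

```text
time_s: 11.82
tcp_pos: [0.5007, -0.2465, 0.1479]
eef_rot: [-0.0, 0.684, 0.73, -0.0]
wrist_force: [0.7, 0.2, -3.2]
finger_gap: 0.0264
grip_force: 70.0
```

Emit:
servo_tool(travel=[[0,0,0.02],[0,0,0.04],[0,0,0.05],[0,0,0.05]], rot=[[0,0,0],[0,0,0],[0,0,0],[0,0,0]], gripper=[0.2,0.2,0.2,0.2])

```text
time_s: 12.15
tcp_pos: [0.5008, -0.2465, 0.1466]
eef_rot: [-0.0, 0.684, 0.73, -0.0]
wrist_force: [0.6, 0.2, -2.5]
finger_gap: 0.0265
grip_force: 70.0
```

Emit:
servo_tool(travel=[[0,0,0.02],[0,0,0.03],[0,0,0.03]], rot=[[0,0,0],[0,0,0],[0,0,0]], gripper=[0.2,0.2,0.2])

```text
time_s: 12.4
tcp_pos: [0.5009, -0.2466, 0.1459]
eef_rot: [0.0, 0.684, 0.73, 0.0]
wrist_force: [-0.5, 0.3, -0.5]
finger_gap: 0.0267
grip_force: 70.2
```

Emit:
servo_tool(travel=[[0,0,0.02],[0,0,0.03],[0,0,0.03]], rot=[[0,0,0],[0,0,0],[0,0,0]], gripper=[0.2,0.2,0.2])

```text
time_s: 12.65
tcp_pos: [0.501, -0.2467, 0.1458]
eef_rot: [0.001, 0.684, 0.73, 0.0]
wrist_force: [-3.0, 1.3, 8.9]
finger_gap: 0.0264
grip_force: 71.1
```

Emit:
servo_tool(travel=[[0,0,0],[0,0,0],[0,0,0],[0,0,0],[0,0,0]], rot=[[0,0,0],[0,0,0],[0,0,0],[0,0,0],[0,0,0]], gripper=[0.33,0.35,0.4,0.6,0.6], force=20)

```text
time_s: 13.07
tcp_pos: [0.5008, -0.2465, 0.1447]
eef_rot: [0.0, 0.684, 0.73, 0.0]
wrist_force: [-0.9, -0.8, 0.5]
finger_gap: 0.0513
grip_force: 0.0
```

Emit:
servo_tool(travel=[[0,0,-0.5],[0,0,-1.3],[0,0,-2.3],[0,0,-3.4],[0,0,-4.0]], rot=[[0,0,0],[0,0,0],[0,0,0],[0,0,0],[0,0,0]], gripper=[0.6,0.6,0.6,0.6,0.6])

```text
time_s: 13.48
tcp_pos: [0.5015, -0.2469, 0.2683]
eef_rot: [0.002, 0.684, 0.73, 0.0]
wrist_force: [0.5, -0.3, 0.4]
finger_gap: 0.0513
grip_force: 0.0
```

```bash
python3 - <<'E'
from h import *
s=snap("scene","s4.png");st=ctrl.get_state();print(st["tcp_pos"],st["joint_positions"])
cv2.imwrite("pics/c4.png",crop(s,190,95,100,90,6))
for z in(.035,.09,.177): print(z,proj("scene",(.5005,-.2475,z)))
E
```

```text
[ 0.50227333 -0.24736086  0.27070636] [-5.40765089e-01  3.37617237e-01  1.59716473e+00  5.38473758e-07
  1.19931030e+00 -6.05631620e-01]
0.035 [244.7563877  159.16897925]
0.09 [243.39307728 152.20451658]
0.177 [241.04942323 140.23037405]
```

View pics/c4.png

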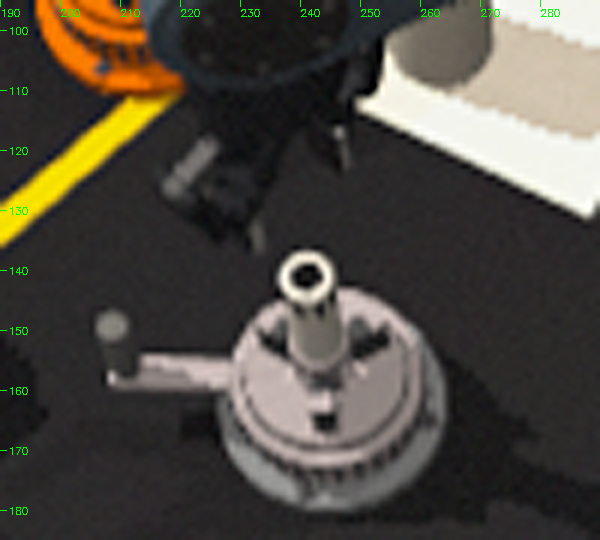

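The head stands upright with its top at scene (241,141), exactly where a seated head should appear. The knob is still at scene (208.6,149), which is (0.574,-0.3325). It's at 112 mm radius, as specified. Going above the knob with tool y tangential.

Emit:
servo_tool(travel=[[-0.6,0.45,0],[-1.2,0.9,0],[-1.8,1.35,0],[-2.4,1.8,0],[-3.0,2.2,0]], rot=[[0,0,0],[0,0,0],[0,0,0],[0,0,0],[0,0,0]], gripper=[0.6,0.6,0.6,0.6,0.6])

```text
time_s: 13.95
tcp_pos: [0.5731, -0.3327, 0.2643]
eef_rot: [-0.0, 0.684, 0.73, -0.0]
wrist_force: [0.6, 0.2, -0.3]
finger_gap: 0.051
grip_force: 0.0
```

Emit:
servo_tool(travel=[[0,0,0],[0,0,0],[0,0,0],[0,0,0],[0,0,0]], rot=[[0,0,-1],[0,0,-2],[0,0,-3],[0,0,-4],[0,0,-5]], gripper=[0.6,0.6,0.6,0.6,0.6])

```text
time_s: 14.37
tcp_pos: [0.5724, -0.332, 0.2642]
eef_rot: [-0.0, 0.469, 0.883, 0.0]
wrist_force: [-0.7, -0.2, -0.9]
finger_gap: 0.0514
grip_force: 0.0
```

Emit:
servo_tool(travel=[[0,0,0.5],[0,0,1.2],[0,0,1.9],[0,0,2.4],[0,0,2.4]], rot=[[0,0,-1],[0,0,-1.2],[0,0,-1.2],[0,0,-1.2],[0,0,-1.2]], gripper=[0.6,0.6,0.6,0.6,0.6])

```text
time_s: 14.78
tcp_pos: [0.5711, -0.3312, 0.1889]
eef_rot: [-0.003, 0.415, 0.91, 0.0]
wrist_force: [-0.6, 0.9, 0.3]
finger_gap: 0.0514
grip_force: 0.0
```

Emit:
servo_tool(travel=[[-0.1,0.05,0.8],[-0.1,0.05,1.6],[-0.1,0.05,2.5],[-0.1,0.05,3.3],[-0.1,0.05,3.8]], rot=[[0,0,0],[0,0,0],[0,0,0],[0,0,0],[0,0,0]], gripper=[0.6,0.6,0.6,0.6,0.6])

```text
time_s: 15.2
tcp_pos: [0.5751, -0.333, 0.077]
eef_rot: [-0.001, 0.415, 0.91, 0.0]
wrist_force: [-0.6, 0.6, 0.1]
finger_gap: 0.0509
grip_force: 0.0
```

Emit:
servo_tool(travel=[[0,0,0],[0,0,0],[0,0,0],[0,0,0],[0,0,0]], rot=[[0,0,0],[0,0,0],[0,0,0],[0,0,0],[0,0,0]], gripper=[0,0,0,0,0], force=30)

```text
time_s: 15.62
tcp_pos: [0.5764, -0.3338, 0.0805]
eef_rot: [0.001, 0.415, 0.91, -0.0]
wrist_force: [0.5, -0.4, 2.3]
finger_gap: 0.0169
grip_force: 30.0
```

Emit:
servo_tool(travel=[[0.01,0.26,0],[0.04,0.52,0],[0.08,0.78,0],[0.145,1.03,0],[0.225,1.28,0]], rot=[[0,0,-0.667],[0,0,-1.333],[0,0,-2.0],[0,0,-2.667],[0,0,-3.333]], gripper=[0,0,0,0,0])

```text
time_s: 16.03
tcp_pos: [0.6005, -0.3035, 0.0804]
eef_rot: [0.001, 0.25, 0.968, -0.0]
wrist_force: [-5.1, -0.8, 7.4]
finger_gap: 0.017
grip_force: 30.5
```

Emit:
servo_tool(travel=[[0.01,0.26,0],[0.04,0.52,0],[0.08,0.78,0],[0.145,1.03,0],[0.225,1.28,0]], rot=[[0,0,-0.667],[0,0,-1.333],[0,0,-2.0],[0,0,-2.667],[0,0,-3.333]], gripper=[0,0,0,0,0])

```text
time_s: 16.45
tcp_pos: [0.6132, -0.2665, 0.0805]
eef_rot: [0.001, 0.078, 0.997, -0.0]
wrist_force: [-5.4, -0.6, 7.1]
finger_gap: 0.0172
grip_force: 30.5
```

```bash
cat > kn.py <<'E'
from h import *
st=ctrl.get_state();d=st["tcp_pos"][:2]-[.5005,-.2475];p=np.arctan2(d[1],d[0])
f=st["wrist_force"][:2]; e=np.array([np.cos(p),np.sin(p)])
ya=rot(st["eef_rot"]).apply([0,1,0]);ya=np.arctan2(ya[1],ya[0])
print("r",np.hypot(*d).round(4),"phi",p.round(3),"turned",(p+.85).round(3),"tool-y minus phi",(ya-p).round(3),"Frad",(f@e).round(1),"Ftan",(f@[-e[1],e[0]]).round(1),st["wrist_force"][2].round(1),"j6",st["joint_positions"][5].round(2))
E
python3 kn.py
```

```text
r 0.1143 phi -0.167 turned 0.683 tool-y minus phi 1.582 Frad -5.2 Ftan -1.5 7.1 j6 -1.89
```

Emit:
servo_tool(travel=[[0.02,0.26,0],[0.06,0.52,0],[0.11,0.78,0],[0.185,1.03,0],[0.27,1.28,0]], rot=[[0,0,-0.667],[0,0,-1.333],[0,0,-2.0],[0,0,-2.667],[0,0,-3.333]], gripper=[0,0,0,0,0], force=40)

```text
time_s: 16.87
tcp_pos: [0.6128, -0.2271, 0.0806]
eef_rot: [0.002, -0.096, 0.995, -0.001]
wrist_force: [6.0, -0.6, 0.8]
finger_gap: 0.0172
grip_force: 39.0
```

```bash
python3 kn.py
```

```text
r 0.1141 phi 0.18 turned 1.03 tool-y minus phi 1.584 Frad 5.8 Ftan -1.7 0.8 j6 -2.19
```

Emit:
servo_tool(travel=[[0,0.13,0],[0,0.26,0],[0.01,0.39,0],[0.02,0.52,0],[0.03,0.65,0]], rot=[[0,0,-0.333],[0,0,-0.667],[0,0,-1.0],[0,0,-1.333],[0,0,-1.667]], gripper=[0,0,0,0,0])

```text
time_s: 17.28
tcp_pos: [0.6076, -0.2082, 0.0805]
eef_rot: [0.002, -0.182, 0.983, -0.001]
wrist_force: [1.0, -0.4, 3.6]
finger_gap: 0.0171
grip_force: 39.3
```

```bash
python3 kn.py
```

```text
r 0.1141 phi 0.352 turned 1.202 tool-y minus phi 1.585 Frad 0.8 Ftan -0.7 3.6 j6 -2.34
```

Emit:
servo_tool(travel=[[0,0.07,0],[0,0.13,0],[0,0.2,0],[0.01,0.26,0],[0.01,0.33,0]], rot=[[0,0,-0.167],[0,0,-0.333],[0,0,-0.5],[0,0,-0.667],[0,0,-0.833]], gripper=[0,0,0,0,0])

```text
time_s: 17.7
tcp_pos: [0.604, -0.2002, 0.0805]
eef_rot: [0.002, -0.224, 0.974, -0.002]
wrist_force: [4.7, -6.8, 4.6]
finger_gap: 0.0166
grip_force: 39.6
```

```bash
python3 kn.py; python3 - <<'E'
from h import *
s=snap("scene","s5.png");t=snap("top","t5.png")
cv2.imwrite("pics/c5.png",np.hstack([crop(s,205,110,80,100,5),crop(t,335,190,80,100,5)]))
E
```

```text
r 0.1138 phi 0.429 turned 1.279 tool-y minus phi 1.595 Frad 1.4 Ftan -8.1 4.6 j6 -2.42
```

View pics/c5.png

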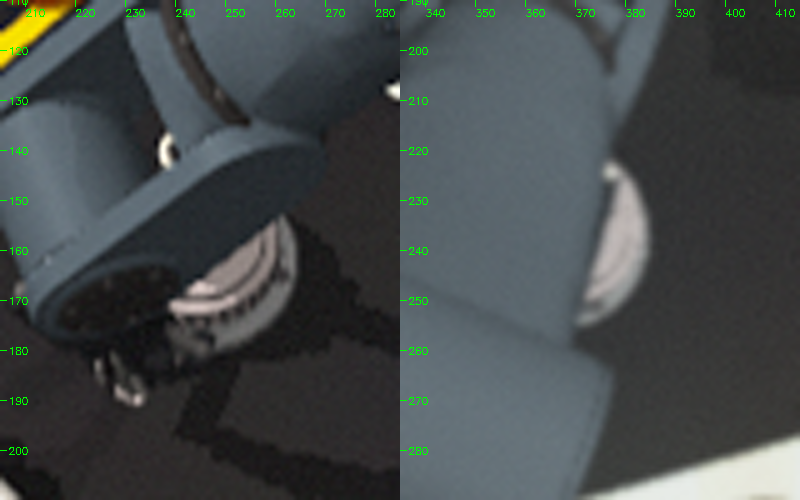

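The arm hides most of this, but the rotor's rim still shows upright at scene (238,141), and the resistance is now rising, so the jaws have met the shank. Pushing on in small steps.

Emit:
servo_tool(travel=[[0,0.06,0],[0,0.12,0],[0,0.18,0],[0,0.18,0]], rot=[[0,0,-0.15],[0,0,-0.3],[0,0,-0.45],[0,0,-0.45]], gripper=[0,0,0,0])

```text
time_s: 18.13
tcp_pos: [0.6016, -0.1953, 0.0805]
eef_rot: [0.002, -0.247, 0.969, -0.002]
wrist_force: [3.6, -4.9, 4.6]
finger_gap: 0.0171
grip_force: 39.6
```

```bash
python3 kn.py
```

```text
r 0.1138 phi 0.477 turned 1.327 tool-y minus phi 1.594 Frad 0.9 Ftan -6.0 4.6 j6 -2.46
```

Emit:
servo_tool(travel=[[0,0.06,0],[0,0.12,0],[0,0.18,0],[0,0.18,0]], rot=[[0,0,-0.15],[0,0,-0.3],[0,0,-0.45],[0,0,-0.45]], gripper=[0,0,0,0])

```text
time_s: 18.47
tcp_pos: [0.5992, -0.1907, 0.0805]
eef_rot: [0.002, -0.27, 0.963, -0.002]
wrist_force: [5.3, -5.5, 4.8]
finger_gap: 0.0171
grip_force: 39.6
```

```bash
python3 kn.py
```

```text
r 0.1138 phi 0.522 turned 1.372 tool-y minus phi 1.595 Frad 1.9 Ftan -7.4 4.8 j6 -2.5
```

Emit:
servo_tool(travel=[[0,0.06,0],[0,0.12,0],[0,0.18,0],[0,0.18,0]], rot=[[0,0,-0.15],[0,0,-0.3],[0,0,-0.45],[0,0,-0.45]], gripper=[0,0,0,0])

```text
time_s: 18.8
tcp_pos: [0.5965, -0.1863, 0.0805]
eef_rot: [0.002, -0.293, 0.956, -0.002]
wrist_force: [3.8, -7.5, 3.9]
finger_gap: 0.017
grip_force: 39.6
```

```bash
python3 kn.py
```

```text
r 0.1139 phi 0.568 turned 1.418 tool-y minus phi 1.597 Frad -0.8 Ftan -8.3 3.9 j6 -2.54
```

Emit:
servo_tool(travel=[[0,0.06,0],[0,0.12,0],[0,0.18,0],[0,0.18,0]], rot=[[0,0,-0.15],[0,0,-0.3],[0,0,-0.45],[0,0,-0.45]], gripper=[0,0,0,0])

```text
time_s: 19.13
tcp_pos: [0.5936, -0.182, 0.0805]
eef_rot: [0.002, -0.315, 0.949, -0.002]
wrist_force: [5.6, -7.6, 3.4]
finger_gap: 0.0167
grip_force: 39.6
```

```bash
python3 kn.py
```

```text
r 0.1139 phi 0.613 turned 1.463 tool-y minus phi 1.599 Frad 0.2 Ftan -9.5 3.4 j6 -2.58
```

Emit:
servo_tool(travel=[[0,0,0],[0,0,0],[0,0,0],[0,0,0],[0,0,0]], rot=[[0,0,0],[0,0,0],[0,0,0],[0,0,0],[0,0,0]], gripper=[0.6,0.6,0.6,0.6,0.6])

```text
time_s: 19.55
tcp_pos: [0.5918, -0.1805, 0.0789]
eef_rot: [-0.0, -0.315, 0.949, -0.0]
wrist_force: [-0.0, -3.8, 0.5]
finger_gap: 0.0511
grip_force: 1.7
```

Emit:
servo_tool(travel=[[0,0,-0.6],[0,0,-1.5],[0,0,-2.6],[0,0,-3.7],[0,0,-4.7]], rot=[[0,0,0],[0,0,0],[0,0,0],[0,0,0],[0,0,0]], gripper=[0.6,0.6,0.6,0.6,0.6])

```text
time_s: 19.97
tcp_pos: [0.5917, -0.1797, 0.2217]
eef_rot: [0.0, -0.315, 0.949, 0.0]
wrist_force: [-0.6, 0.4, -0.3]
finger_gap: 0.0515
grip_force: 0.0
```

```bash
python3 - <<'E'
from h import *
st=ctrl.get_state();print(st["tcp_pos"],st["eef_rot"],st["joint_positions"])
E
```

```text
[ 0.59168518 -0.17970641  0.22170737] [ 9.74977703e-05 -3.15008468e-01  9.49088823e-01  2.49287954e-04] [-3.70343520e-01  4.94847649e-01  1.48620486e+00  5.54486323e-04
  1.16070758e+00 -2.58229213e+00]
```

Emit:
servo_tool(travel=[[-0.2,0.8,-0.3],[-0.5,1.9,-0.7],[-0.8,3.0,-1.0],[-1.1,4.1,-1.3],[-1.3,5.2,-1.6]], rot=[[0,0,0],[0,0,0],[0,0,0],[0,0,0],[0,0,0]], gripper=[0.47,0.47,0.47,0.47,0.47])

```text
time_s: 20.38
tcp_pos: [0.5289, -0.03, 0.2682]
eef_rot: [-0.0, -0.315, 0.949, 0.0]
wrist_force: [0.8, -0.1, 0.6]
finger_gap: 0.04
grip_force: 0.0
```

Emit:
servo_tool(travel=[[-0.3,1.1,0],[-0.5,2.2,0],[-0.8,3.3,0],[-1.1,4.4,0],[-1.3,5.5,0]], rot=[[0,0,0],[0,0,0],[0,0,0],[0,0,0],[0,0,0]], gripper=[0.47,0.47,0.47,0.47,0.47])

```text
time_s: 20.8
tcp_pos: [0.4614, 0.1255, 0.2679]
eef_rot: [-0.0, -0.315, 0.949, 0.0]
wrist_force: [0.7, 0.7, -0.4]
finger_gap: 0.04
grip_force: 0.0
```

Emit:
servo_tool(travel=[[-0.2,0.8,0],[-0.43,1.6,0],[-0.43,1.6,0]], rot=[[0,0,0],[0,0,0],[0,0,0.5]], gripper=[0.47,0.47,0.47])

```text
time_s: 21.05
tcp_pos: [0.4423, 0.1731, 0.2679]
eef_rot: [-0.0, -0.292, 0.957, 0.001]
wrist_force: [1.1, -1.0, 0.5]
finger_gap: 0.0399
grip_force: 0.0
```

Emit:
servo_tool(travel=[[0,0,0],[0,0,0],[0,0,0],[0,0,0],[0,0,0]], rot=[[0,0,1],[0,0,2],[0,0,3],[0,0,4],[0,0,5]], gripper=[0.47,0.47,0.47,0.47,0.47])

```text
time_s: 21.47
tcp_pos: [0.4437, 0.1702, 0.2678]
eef_rot: [-0.0, -0.03, 1.0, 0.0]
wrist_force: [0.6, -0.8, -0.5]
finger_gap: 0.0401
grip_force: 0.0
```

Emit:
servo_tool(travel=[[0,0,0],[0,0,0],[0,0,0],[0,0,0],[0,0,0]], rot=[[0,0,1],[0,0,2],[0,0,3],[0,0,4],[0,0,5]], gripper=[0.47,0.47,0.47,0.47,0.47])

```text
time_s: 21.88
tcp_pos: [0.4437, 0.1702, 0.2678]
eef_rot: [-0.0, 0.23, 0.973, 0.0]
wrist_force: [0.3, -0.2, 0.3]
finger_gap: 0.0403
grip_force: 0.0
```

Emit:
servo_tool(travel=[[0,0,0],[0,0,0],[0,0,0],[0,0,0],[0,0,0]], rot=[[0,0,1],[0,0,2],[0,0,3],[0,0,4],[0,0,5]], gripper=[0.47,0.47,0.47,0.47,0.47])

```text
time_s: 22.3
tcp_pos: [0.4437, 0.1702, 0.2678]
eef_rot: [-0.0, 0.474, 0.881, -0.0]
wrist_force: [0.2, -1.0, 1.1]
finger_gap: 0.0403
grip_force: 0.0
```

Emit:
servo_tool(travel=[[0,0,0],[0,0,0],[0,0,0],[0,0,0],[0,0,0]], rot=[[0,0,1],[0,0,2],[0,0,3],[0,0,4],[0,0,5]], gripper=[0.47,0.47,0.47,0.47,0.47])

```text
time_s: 22.72
tcp_pos: [0.4437, 0.1702, 0.2678]
eef_rot: [-0.0, 0.686, 0.728, -0.0]
wrist_force: [-0.9, 0.8, -0.2]
finger_gap: 0.0399
grip_force: 0.0
```

```bash
python3 - <<'E'
from h import *
s=snap("scene","s6.png");t=snap("top","t6.png");st=ctrl.get_state();print(st["tcp_pos"],st["eef_rot"])
cv2.imwrite("pics/c6.png",np.hstack([crop(s,205,125,80,70,5),crop(t,335,190,80,70,5)]))
c=np.array([.5005,-.2475])
for q in(1.2,1.25,1.3,1.35,1.4,1.45):
  X=np.r_[c+.112*np.array([np.cos(q-.853),np.sin(q-.853)]),.102];print(q,proj("scene",X).round(1),proj("top",X).round(1))
E
```

```text
[0.44379534 0.17014373 0.26777432] [-3.06959017e-04  6.84436471e-01  7.29072432e-01 -1.13348612e-04]
1.2 [227.2 179.7] [356.9 197.5]
1.25 [228.8 180.3] [355.3 198. ]
1.3 [230.4 180.9] [353.7 198.7]
1.35 [232.1 181.4] [352.1 199.4]
1.4 [233.8 181.9] [350.6 200.2]
1.45 [235.5 182.2] [349.2 201.1]
```

View pics/c6.png

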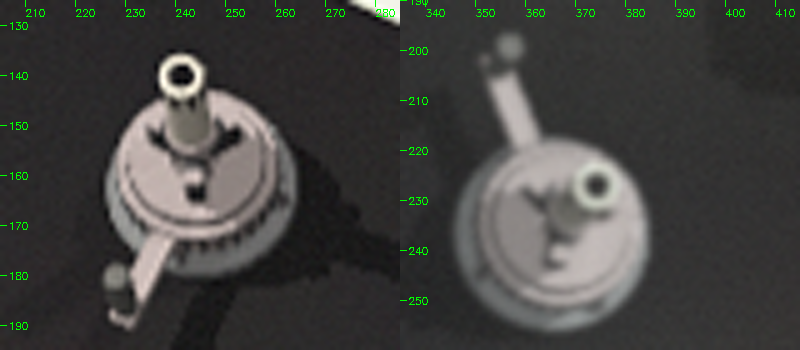

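The head stands clamped upright, its top at scene (241,140). The knob sits at about scene (228,180) and top (357,199), so it sprang back after release. Measuring its angle precisely.

```bash
cat > ang.py <<'E'
from h import *
np.set_printoptions(precision=4,suppress=True)
def knob(i,x,y,w,h,seed,lo=75,f=8):
    g=cv2.resize(cv2.cvtColor(i,6)[y:y+h,x:x+w],None,fx=f,fy=f,interpolation=2)
    k=cv2.connectedComponents((g>lo).astype(np.uint8))[1];l=k[int((seed[1]-y+.5)*f),int((seed[0]-x+.5)*f)]
    c=max(cv2.findContours((k==l).astype(np.uint8),0,1)[0],key=cv2.contourArea)
    (u,v),r=cv2.minEnclosingCircle(c);return np.array([u/f+x-.5,v/f+y-.5]),r/f
def world(a,b):return (plane("scene",a,.102)+plane("top",b,.102))/2
if __name__=="__main__":
    s0,t0,s,t=[cv2.imread(f"pics/{n}.png") for n in("scene0","top0","s6","t6")]
    P=[]
    for S,T,bs,bt,es,et in((s0,t0,(200,142,14,11),(386,202,14,12),(208,149),(394.5,209)),(s,t,(220,174,15,9),(352,193,12,11),(227.5,179.5),(356.5,198.7))):
        a,b=knob(S,*bs,es),knob(T,*bt,et);w=world(a[0],b[0]);P.append(w)
        print(a,b,plane("scene",a[0],.102),plane("top",b[0],.102),w)
    for c in((.5005,-.2475),(.499,-.248),(.5,-.249)):
        d=[p[:2]-c for p in P];A=[np.arctan2(q[1],q[0]) for q in d];print(c,[np.hypot(*q) for q in d],A,A[1]-A[0])
    L=np.linalg.norm(P[1]-P[0]);print("chord angle",2*np.arcsin(L/.224))
    # jaws: dark blobs on the body top, first picture
    for n,i,x,y,w,h in(("scene",s0,230,143,28,26),("top",t0,353,218,28,30)):
        g=cv2.cvtColor(i,6)[y:y+h,x:x+w];g=cv2.resize(g,None,fx=4,fy=4,interpolation=2)
        k=cv2.connectedComponentsWithStats((g<(75 if n=="scene" else 105)).astype(np.uint8))
        for q,ce in zip(k[2][1:],k[3][1:]):
            if 60<q[4]<900:
                p=ce/4+[x-.375,y-.375];X=plane(n,p,.085)[:2]-[.5005,-.2475];print(n,p,q[4],"deg",np.degrees(np.arctan2(X[1],X[0])).round(1),np.hypot(*X).round(4))
E
python3 ang.py
```

```text
(array([208.1024, 148.9246]), 2.704010248184204) (array([394.9326, 208.9639]), 3.0869224071502686) [ 0.5767 -0.3321  0.102 ] [ 0.5722 -0.3326  0.102 ] [ 0.5745 -0.3324  0.102 ]
(array([230.0625, 177.9375]), 6.187828063964844) (array([356.5   , 199.6367]), 3.77164888381958) [ 0.5953 -0.2074  0.102 ] [ 0.5987 -0.2082  0.102 ] [ 0.597  -0.2078  0.102 ]
(0.5005, -0.2475) [np.float64(0.11259723073440918), np.float64(0.1043412014344159)] [np.float64(-0.853875642757974), np.float64(0.39051027765469776)] 1.2443859204126717
(0.499, -0.248) [np.float64(0.11321531923619561), np.float64(0.10591865971261287)] [np.float64(-0.8409858448595963), np.float64(0.3894846506359254)] 1.2304704954955217
(0.5, -0.249) [np.float64(0.11180331767365533), np.float64(0.10538134489387113)] [np.float64(-0.8416886181036211), np.float64(0.40186682249163297)] 1.243555440595254
chord angle 1.2014467162278994
scene [232.5687 144.7705] 493 deg -83.3 0.047
scene [254.8869 144.1877] 315 deg 175.6 0.0481
scene [250.6287 151.9975] 402 deg 142.6 0.0234
scene [238.1228 152.661 ] 465 deg -47.2 0.0177
scene [243.9503 164.8675] 166 deg 48.5 0.0428
top [355.0959 218.9205] 258 deg 47.0 0.0565
top [375.9289 218.7539] 357 deg -32.4 0.049
top [362.0694 228.892 ] 396 deg 70.5 0.0199
top [373.2579 231.9944] 425 deg -97.5 0.0175
top [365.9724 238.1908] 190 deg 164.9 0.0239
top [354.0164 245.7921] 175 deg 137.6 0.066
```

The knob turned about 1.22 rad net on top of the unknown start angle. The jaw bearing of roughly 47° suggests that start was about 0.08. The sleeve went past 1.4 at 9.5 N and now rests near 1.3 with the head upright, so I take it as clamped. Now shutting the drawer.

Emit:
servo_tool(travel=[[0,0.02,1],[0.02,0.02,2],[0.02,0.02,3],[0.02,0.02,4],[0.02,0.02,4.4]], rot=[[0,0,0],[0,0,0],[0,0,0],[0,0,0],[0,0,0]], gripper=[0.47,0.47,0.47,0.47,0.47])

```text
time_s: 23.23
tcp_pos: [0.4429, 0.1703, 0.1325]
eef_rot: [-0.001, 0.682, 0.731, -0.002]
wrist_force: [-6.4, -0.6, 27.4]
finger_gap: 0.04
grip_force: 10.9
```

Emit:
servo_tool(travel=[[0,0,0],[0,0,0],[0,0,0],[0,0,0],[0,0,0]], rot=[[0,0,0],[0,0,0],[0,0,0],[0,0,0],[0,0,0]], gripper=[0,0,0,0,0], force=50)

```text
time_s: 23.65
tcp_pos: [0.4446, 0.1707, 0.1359]
eef_rot: [-0.0, 0.684, 0.73, 0.0]
wrist_force: [0.4, 1.8, -5.9]
finger_gap: 0.0104
grip_force: 48.6
```

Emit:
servo_tool(travel=[[0,0.3,0],[0,0.8,0],[0,1.4,0],[0,2.0,0],[0,2.6,0]], rot=[[0,0,0],[0,0,0],[0,0,0],[0,0,0],[0,0,0]], gripper=[0,0,0,0,0])

```text
time_s: 24.07
tcp_pos: [0.5227, 0.1752, 0.1358]
eef_rot: [-0.0, 0.684, 0.73, -0.001]
wrist_force: [-3.4, -3.5, 0.0]
finger_gap: 0.0102
grip_force: 49.2
```

Emit:
servo_tool(travel=[[0,0.6,0],[0,1.2,0],[0,1.8,0],[0,2.3,0],[0,2.6,0]], rot=[[0,0,0],[0,0,0],[0,0,0],[0,0,0],[0,0,0]], gripper=[0,0,0,0,0])

```text
time_s: 24.48
tcp_pos: [0.6015, 0.1798, 0.1358]
eef_rot: [0.0, 0.684, 0.73, -0.001]
wrist_force: [-2.1, -5.3, 2.0]
finger_gap: 0.0105
grip_force: 49.7
```

Emit:
servo_tool(travel=[[0,0.1,0],[0,0.2,0],[0,0.25,0],[0,0.25,0]], rot=[[0,0,0],[0,0,0],[0,0,0],[0,0,0]], gripper=[0,0,0,0])

```text
time_s: 24.82
tcp_pos: [0.6082, 0.1802, 0.1359]
eef_rot: [0.0, 0.684, 0.73, -0.001]
wrist_force: [2.1, -5.7, -2.3]
finger_gap: 0.0102
grip_force: 49.5
```

Emit:
servo_tool(travel=[[0,0.05,0],[0,0.1,0],[0,0.15,0],[0,0.15,0]], rot=[[0,0,0],[0,0,0],[0,0,0],[0,0,0]], gripper=[0,0,0,0])

```text
time_s: 25.15
tcp_pos: [0.6092, 0.1802, 0.1358]
eef_rot: [-0.002, 0.684, 0.73, -0.004]
wrist_force: [-20.9, -8.3, 11.7]
finger_gap: 0.0102
grip_force: 51.2
```

Emit:
servo_tool(travel=[[0,0,0],[0,0,0],[0,0,0],[0,0,0]], rot=[[0,0,0],[0,0,0],[0,0,0],[0,0,0]], gripper=[0.2,0.42,0.42,0.42])

```text
time_s: 25.48
tcp_pos: [0.6127, 0.1815, 0.1361]
eef_rot: [0.0, 0.684, 0.73, 0.0]
wrist_force: [0.5, 0.4, -0.6]
finger_gap: 0.0358
grip_force: 0.0
```

Emit:
servo_tool(travel=[[0,0,-0.5],[0,0,-1.3],[0,0,-2.2],[0,0,-3.2],[0,0,-4.0]], rot=[[0,0,0],[0,0,0],[0,0,0],[0,0,0],[0,0,0]], gripper=[0.42,0.42,0.42,0.42,0.42])

```text
time_s: 25.9
tcp_pos: [0.6127, 0.1815, 0.2582]
eef_rot: [0.001, 0.684, 0.73, 0.001]
wrist_force: [0.1, -0.9, 0.9]
finger_gap: 0.0359
grip_force: 0.0
```

Emit:
servo_tool(travel=[[0,-1,-0.5],[0,-2,-0.5],[0,-3,-0.5],[0,-4,-0.5],[0,-4,-0.5]], rot=[[0,0,0],[0,0,0],[0,0,0],[0,0,0],[0,0,0]], gripper=[0.42,0.42,0.42,0.42,0.42])

```text
time_s: 26.32
tcp_pos: [0.4887, 0.1735, 0.271]
eef_rot: [-0.0, 0.683, 0.73, -0.001]
wrist_force: [0.3, -0.6, 0.3]
finger_gap: 0.0359
grip_force: 0.0
```

```bash
python3 - <<'E'
from h import *
s=snap("scene","s7.png");t=snap("top","t7.png")
a=np.hstack([crop(s,205,125,80,60,5),crop(t,340,190,80,60,5)])
b=np.hstack([crop(s,265,240,80,60,5),crop(t,190,150,80,60,5)])
cv2.imwrite("pics/c7.png",np.vstack([a,b]))
E
```

```text
(no output)
```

View pics/c7.png

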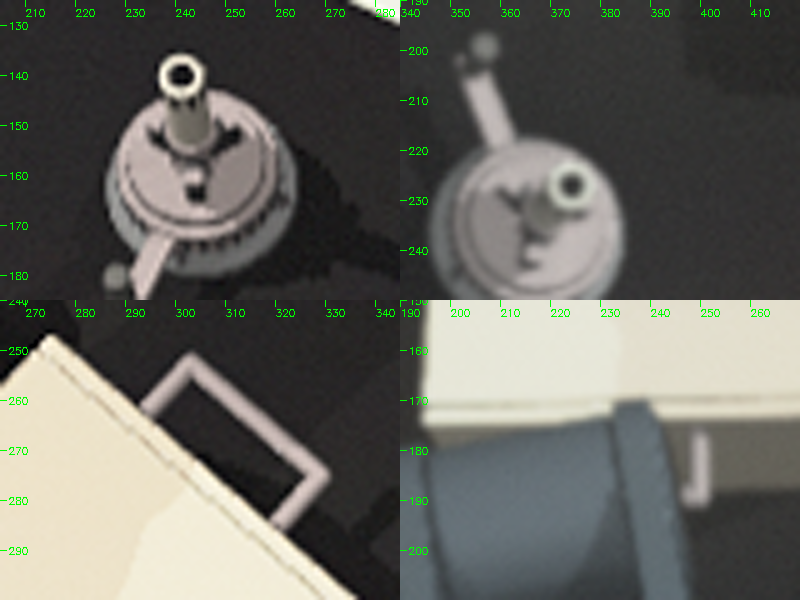

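The drawer is shut: the handle is back at scene (302,252) to (328,275) and top (250,189). The head is upright at scene (241,140), and the lever hasn't moved, with its knob at scene (227.5,180).

```bash
python3 -c "
from station import ctrl
print(ctrl.hand_in())"
```

```text
the job is handed in; nothing more can be done
None
```

The job is handed in at about 26 s: the rotor head stands upright in the chuck, clamped as far as I can tell, and the drawer is shut. I couldn't read the sleeve angle directly and put its resting value near 1.3 rad. I last saw the other two heads standing in the drawer before I pushed it shut.

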